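# Fit the cover of the control box under its lip

### The job

Close the open grey control box with the longer of the two aluminium covers: tilt the cover, slip one end under the box's overhanging lip, then lower the other end until the cover lies level and fully home on its seat inside the walls, and let go. Leave the shorter cover where it lies.

Things in the scene. Friction and masses are not known exactly. Their poses are not given: they have to be found in the camera images.
- long_cover_grip (a point): Longer cover: aluminium plate 120 mm long (x), 80 wide (y), 5 thick, lying flat, both ends alike, up to 0.28 kg. The point is the centre of its black handle bar, over the plate's middle and 45 mm above its underside. The bar runs along y across the plate: 64 mm long, 12 wide (x; grip here), 14 high, on posts of 10 mm at y = +-23 mm. z is up out of the plate.
- short_cover_grip (a point): Shorter cover, for another box; it stays where it lies. Same material, width, thickness and handle, but its plate is only 88 mm long (x). The point is the centre of its handle bar, 45 mm above its underside.
- box_seat (a point): Grey open box, 146 (x) by 108 mm (y), fixed, two cable glands on its -x end. The point is mid-cavity at seat height: ledges all round, 28 mm above the bench; the cover's underside ends up on them, its grip point 45 mm above this point. Cavity 130 (x) by 92 mm (y); walls 8 mm thick, 12 mm above the seat at the sides and the -x end. z is up.
- box_lip (a point): Lip over the box's +x end, which points away from the robot or to the left. The point is the middle of its free edge, on its underside: x = +41, z = +15 mm from box_seat. It reaches 24 mm over the cavity, at full width, 5 mm thick; same axes as box_seat. The longer cover cannot go in level: the end at the lip enters low, under it.

How it is judged:
At the end, for the whole second after the job is handed in: The longer cover lies in the box with one end under the lip: its grip point within 12 mm of the cavity's middle along x and y, 45 mm above the seat to within 4 mm, level to within 0.06 rad (3.4 degrees) and lengthwise along the cavity to within 0.18 rad (10 degrees) (x of long_cover_grip in the frame of box_seat between -0.012 and 0.012 m and y of long_cover_grip in the frame of box_seat between -0.012 and 0.012 m and z of long_cover_grip in the frame of box_seat between 0.041 and 0.049 m and angle between long_cover_grip's own z axis and vertical below 0.06 rad and angle between the x axis of long_cover_grip and the x axis of box_seat, either way round below 0.18 rad); the robot touches nothing.
It fails at once if the shorter cover is moved by more than 40 mm (distance of short_cover_grip from where it was at the start of the episode above 0.04 m).
It also fails if it takes over 38 s, if anything falls off the work surface, if the arm or the gripper's body presses on something with over 40 N, if the wrist force passes 120 N, or if a joint passes its speed limit or range.

### The arm

A 7-joint arm with a two-finger parallel gripper is mounted at the origin on a cart in front of the work surface, level with it; the furniture and walls round the work are solid. World frame = base frame: x ahead of the robot, y to its left, z up, the work surface at z = 0. Lengths are in m, angles in rad, forces in N, time in s.
With the tool pointing down it reaches from about 0.425 to 0.95 m from the base axis. Payload 4.7 kg.
Tool frame: the origin (TCP) lies on the mounting face of the last link; the fingertips stand 173 mm ahead of it and the grasp point (between the pads) lies bot.tcp_to_grasp ahead of it (bot.tcp_to_grasp is the distance from the TCP to the grasp point, in m); z points along the fingers, y is the line along which they close (so a half turn about z gives the same grasp; the last joint's range is limited). The gripper opens to 85 mm and grips with 20 to 120 N. Pads are 22 mm wide; open, the fingers measure 114 mm over their backs; the gripper's body (76 mm by 85 mm) begins 54 mm behind the grasp point. The pads swing forward as they close: fully open they stand 13 mm farther back than shut.
Start: joints at [0.765, 0.469, -0.049, 1.532, 0.024, 1.141, -0.082], TCP at [0.473, -0.481, 0.405] pointing down, gripper open.
Joint ranges: [-2.59, 2.59], [-0.33, 1.99], [-1.39, 1.29], [0.1, 2.45], [-1.04, 4.18], [0.21, 1.99], [-2.66, 2.66]. Speed limits (rad/s): [2.57, 2.57, 3.14, 3.14, 3.14, 3.14, 3.14].

### API

Orientations are given as a 3x3 rotation matrix whose columns are the frame's x, y, z axes.
In Python, from plant import bot gives the robot as it stands.
- The arm moves only by the tool move_arm, never from a script. Its argument "moves" is a list of rows, each a list of 3 entries, a list of its own where there are three numbers: the shift along the tool's x, y, z in m, then the turn about the tool's z in rad, then the closure, from 0 (fully open) to 1 (shut). A call has 1 to 20 rows; each row is the pose to reach, as a shift and turn from the pose commanded when the call began, along the tool's axes at that moment; what a row does not reach only later rows make up. A row lasts 1/10 s, in which the tool goes at most 50 mm and 8.59 degrees, less where a joint would pass 70% of its speed; a pose out of reach is approached as far as the arm can. A call with a gripper value outside its range is refused whole. The fingers move at their own pace and stop on an object; "grip_force" is the grip in N (left out, the last holds). Time passes only in rows, so rows that repeat a pose let the fingers close. It gives the time, the measured TCP pose, the force, the opening and the grip force at its end, in the units of the state.
- bot.observe(): the state, without advancing time (a new reading comes with each control period).
- bot.snapshot(name): name is "side" or "top"; returns a dict with "color" (384x512x3 uint8, red, green, blue), "depth" (384x512 float32, m along the optical axis (not along the pixel's ray), 0 where there is no reading), "fx", "fy", "cx", "cy" (pixels), "k1" (the pictures are not rectified: a ray, as slopes to the right and down, at radius r is drawn at 1 + k1 r^2 times it, then the intrinsics apply), "T" (4x4, takes a point from camera to world coordinates). Camera axes: x right, y up, looking along -z (the intrinsics and any distortion apply to the point x, -y, -z); pixel columns grow to the right and rows downward; lengths in m; the calibration is good to about 2 mm. A picture is of the moment at which its call begins.
- bot.finish_job(): hands the job in; it is judged then, once.
The state is a dict: "time_s": time; "q": joint angles; "joint_velocities": joint speeds; "effort": joint torques, N m; "tcp_pos": TCP position; "ee_rot": TCP orientation; "force": force on the tool from outside, world axes, zero at the start; "torque": the same for the moment, N m; "opening": finger opening in m; "gripper_force": force on a finger pad.
Only numpy, scipy, OpenCV 4.12 (cv2) and the standard library are available. Lean on these libraries where they do the work, as an engineer would, in place of code of your own. Each camera call takes 0.05 s, during which the arm holds its last target. There are 200 camera calls.

## Working session

There is one attempt and no reset: what is moved stays moved. The work goes in short steps, Python scripts to look and compute and a tool call to move; the robot and the scene stay as the last step left them, time stands still between calls to the robot, and variables do not carry over. Pictures are saved under pics/ and viewed, at most 10 in all, crops included, and the job is handed in when it is done.

Besides the shell and the picture viewer there is one more tool, called after "Call:" as a command line: name --argument value ..., lists and objects as JSON in quotes. move_arm: Moves the arm, as the interface text tells. Its arguments: {"type":"object","properties":{"moves":{"type":"array"},"grip_force":{"type":"number"}},"required":["moves"]}

```bash
mkdir -p pics; ls; python3 - <<'E'
from plant import bot
import cv2,numpy as np,pickle
s={n:bot.snapshot(n) for n in("top","side")}
pickle.dump(s,open("s0.pkl","wb"))
for n in s: cv2.imwrite(f"pics/{n}0.png",cv2.resize(s[n]["color"][:,:,::-1],None,fx=1.5,fy=1.5))
print(bot.tcp_to_grasp,s["top"]["T"].round(3),s["side"]["T"].round(3),[s["top"][k] for k in("fx","fy","cx","cy","k1")])
o=bot.observe();print(o["ee_rot"].round(3) if hasattr(o["ee_rot"],"round") else o["ee_rot"],o["opening"])
E
```

```text
pics
0.1547 [[-3.300e-02  9.790e-01 -2.010e-01  2.830e-01]
 [-9.990e-01 -3.200e-02  8.000e-03 -4.000e-03]
 [ 1.000e-03  2.010e-01  9.800e-01  1.151e+00]
 [ 0.000e+00  0.000e+00  0.000e+00  1.000e+00]] [[-0.996  0.057 -0.069  0.449]
 [-0.089 -0.644  0.76   0.633]
 [-0.001  0.763  0.646  0.634]
 [ 0.     0.     0.     1.   ]] [470.06772826581346, 470.06772826581346, 262.91128489713765, 192.96311036305642, -0.12871774472019784]
[[ 0.713  0.701 -0.001]
 [ 0.701 -0.713  0.001]
 [-0.    -0.002 -1.   ]] 0.08552624133628212
```

View pics/top0.png

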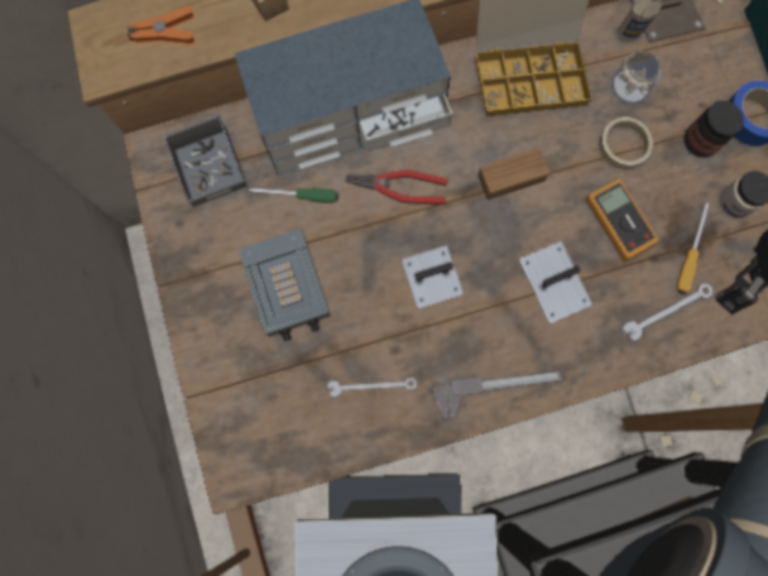

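View pics/side0.png

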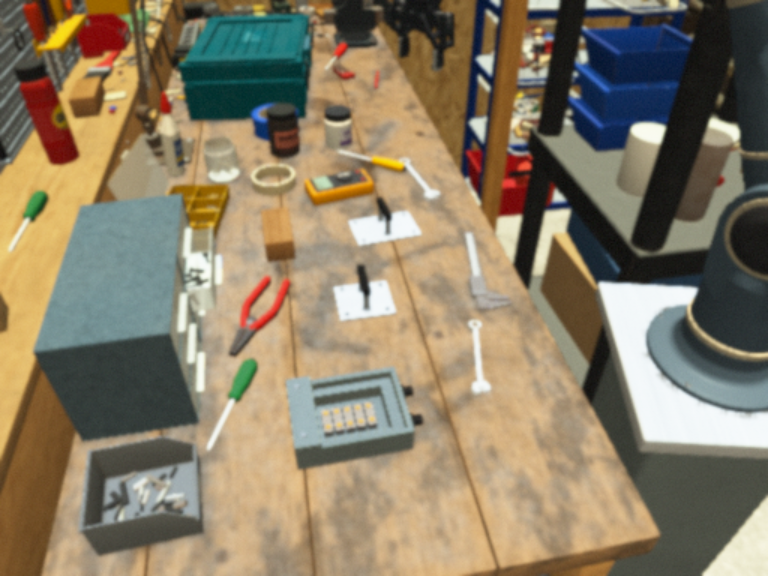

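The top view (1.5x pixels) shows the long cover at (556,282), the short cover at (432,276), and the box at (285,283). The box's lip is at its upper end, away from the robot, and its glands are at (300,328). The side view agrees.

```bash
cat >h.py <<'E'
import numpy as np,cv2
def rays(s):
    v,u=np.mgrid[:384,:512]
    K=np.array([[s["fx"],0,s["cx"]],[0,s["fy"],s["cy"]],[0,0,1.]])
    p=cv2.undistortPoints(np.stack([u.ravel(),v.ravel()],1).astype(float)[:,None],K,np.array([s["k1"],0,0,0,0.]))[:,0]
    return np.c_[p[:,0],-p[:,1],-np.ones(len(p))]
def cloud(s):
    T=s["T"];return ((rays(s)*s["depth"].reshape(-1,1))@T[:3,:3].T+T[:3,3]).reshape(384,512,3)
def plane(s,z):
    T=s["T"];d=rays(s)@T[:3,:3].T
    return (T[:3,3]+d*((z-T[2,3])/d[:,2])[:,None]).reshape(384,512,3)
def rect(P):
    r=cv2.minAreaRect(((P[:,:2]-[.5,0])*1000).astype(np.float32))
    b=cv2.boxPoints(r)/1000+[.5,0]
    e=[b[1]-b[0],b[2]-b[1]]; e.sort(key=np.linalg.norm)
    l=e[1]; a=np.degrees(np.arctan2(l[1],l[0]))%180
    return b.mean(0).round(4),np.linalg.norm(e[1]).round(4),np.linalg.norm(e[0]).round(4),a.round(1)
def big(m):
    n,l,st,_=cv2.connectedComponentsWithStats(m.astype(np.uint8)); 
    return l==1+st[1:,4].argmax()
def win(u0,u1,v0,v1):
    w=np.zeros((384,512),bool);w[v0:v1,u0:u1]=1;return w
E
python3 - <<'E'
import pickle;from h import *
s=pickle.load(open("s0.pkl","rb"))["top"];C=cloud(s);c=s["color"].astype(int)
hsv=cv2.cvtColor(s["color"],cv2.COLOR_RGB2HSV)
ok=s["depth"]>0
for n,w in(("long",win(335,405,150,225)),("short",win(260,315,155,212))):
    m=w&(hsv[...,1]<60)&(hsv[...,2]>130)
    h=w&(hsv[...,2]<60)
    print(n,"plate",rect(plane(s,.005)[big(m)]),"bar",rect(plane(s,.050)[big(h)]), h.sum())
    hh=big(w&ok&(C[...,2]>.03)&(C[...,2]<.08));print("  depth bar",rect(C[hh]),np.median(C[hh][:,2]), "plate z",np.median(C[m][:,2]))
w=win(150,230,145,225)
m=big(w&ok&(C[...,2]>.034)&(C[...,2]<.06));print("box",rect(C[m]),np.percentile(C[m][:,2],[5,50,95]))
l=big(w&ok&(C[...,2]>.044)&(C[...,2]<.06));print("lip",rect(C[l]),l.sum())
g=big(w&(abs(c[...,0]-c[...,2])<45)&(hsv[...,2]>60)&(c[...,2]>=c[...,0]-3));print("grey @.04",rect(plane(s,.04)[g]),rect(plane(s,0.048)[g]))
E
```

```text
long plate (array([ 0.5236, -0.282 ]), np.float64(0.1273), np.float64(0.0835), np.float64(20.9)) bar (array([ 0.5209, -0.2801]), np.float64(0.0651), np.float64(0.009), np.float64(113.3)) 73
  depth bar (array([ 0.5221, -0.2817]), np.float64(0.0622), np.float64(0.0128), np.float64(113.3)) 0.05174602933332484 plate z 0.005022450650028487
short plate (array([ 0.5387, -0.0769]), np.float64(0.0937), np.float64(0.0883), np.float64(16.0)) bar (array([ 0.5354, -0.0753]), np.float64(0.0559), np.float64(0.0103), np.float64(105.6)) 64
  depth bar (array([ 0.5397, -0.0747]), np.float64(0.0638), np.float64(0.0128), np.float64(105.5)) 0.05171340150202375 plate z 0.005174551695535712
box (array([0.5323, 0.1668]), np.float64(0.1457), np.float64(0.1097), np.float64(18.1)) [0.03699438 0.04541489 0.05098296]
lip (array([0.5852, 0.1841]), np.float64(0.1086), np.float64(0.0337), np.float64(107.0)) 562
grey @.04 (array([0.5308, 0.1676]), np.float64(0.1503), np.float64(0.1075), np.float64(17.5)) (array([0.5291, 0.1664]), np.float64(0.1493), np.float64(0.1067), np.float64(17.5))
```

```bash
cat >t.py <<'E'
import numpy as np
from plant import bot
def go(x,y,z,yaw):  # grasp point & tool y-axis yaw(deg) -> tool shift, turn
    o=bot.observe();R=np.array(o["ee_rot"]);p=np.array(o["tcp_pos"])
    d=R.T@(np.array([x,y,z])+[0,0,bot.tcp_to_grasp]-p)
    cur=np.degrees(np.arctan2(R[1,1],R[0,1]))
    t=(cur-yaw+90)%180-90
    print(o["time_s"],p.round(4),"shift",d.round(4),"turn",np.radians(t).round(3),"yaw",cur.round(2),"q7",o["q"][6], "F",np.round(o["force"],1))
E
python3 -c "
from t import *
go(.5225,-.2815,.13,22.5);go(.5225,-.2815,.045,22.5)"
```

```text
0.1 [ 0.473  -0.4812  0.4038] shift [ 0.1753 -0.1075  0.1192] turn -1.187 yaw -45.49 q7 -0.08229093887589072 F [-1.1  0.1 -0. ]
0.1 [ 0.473  -0.4812  0.4038] shift [ 0.1753 -0.1073  0.2042] turn -1.187 yaw -45.49 q7 -0.08229093887589072 F [-1.1  0.1 -0. ]
```

Call:
move_arm --moves '[[[0.175,-0.107,0.12],-1.187,0.3],[[0.175,-0.107,0.12],-1.187,0.3],[[0.175,-0.107,0.12],-1.187,0.3],[[0.175,-0.107,0.12],-1.187,0.3],[[0.175,-0.107,0.12],-1.187,0.3],[[0.175,-0.107,0.12],-1.187,0.3],[[0.175,-0.107,0.12],-1.187,0.3],[[0.175,-0.107,0.12],-1.187,0.3],[[0.175,-0.107,0.12],-1.187,0.3],[[0.175,-0.107,0.12],-1.187,0.3],[[0.175,-0.107,0.12],-1.187,0.3]]' --grip_force 60

```text
time_s: 1.2
tcp_pos: [0.5229, -0.2825, 0.2846]
ee_rot: [[-0.381, 0.925, -0.0], [0.925, 0.381, -0.0], [0.0, -0.0, -1.0]]
force: [-0.0, 0.0, -0.2]
opening: 0.0598
gripper_force: 0.0
```

```bash
python3 - <<'E'
from t import *
go(.5225,-.2815,.045,22.5)
import cv2
s=bot.snapshot("side");cv2.imwrite("pics/side1.png",cv2.resize(s["color"][120:260,180:340,::-1],None,fx=4,fy=4))
E
```

```text
1.2 [ 0.5229 -0.2825  0.2846] shift [0.0011 0.     0.0849] turn -0.002 yaw 22.39 q7 0.6173450492867507 F [-0.   0.  -0.2]
```

View pics/side1.png

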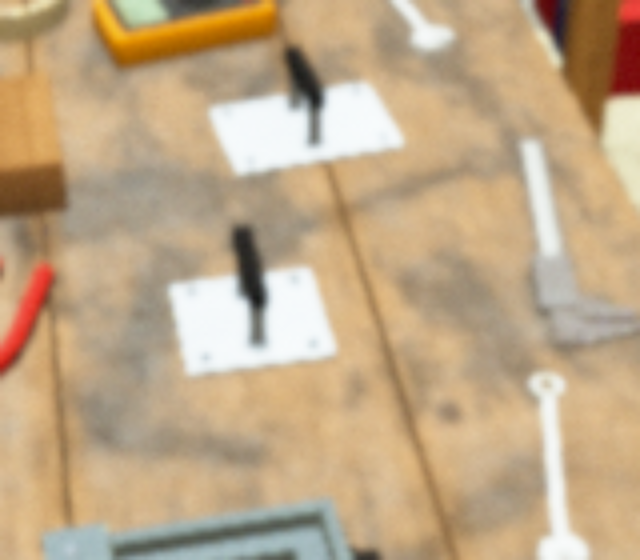

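The crop shows the long cover at (305,125) clear, with the gripper above the frame. Next: descend and grip.

Call:
move_arm --moves '[[[0.001,0,0.03],0,0.3],[[0.001,0,0.06],0,0.3],[[0.001,0,0.085],0,0.3],[[0.001,0,0.085],0,0.3],[[0.001,0,0.085],0,1],[[0.001,0,0.085],0,1],[[0.001,0,0.085],0,1],[[0.001,0,0.085],0,1],[[0.001,0,0.085],0,1],[[0.001,0,0.085],0,1],[[0.001,0,0.085],0,1],[[0.001,0,0.085],0,1]]'

```text
time_s: 2.45
tcp_pos: [0.5233, -0.2817, 0.2014]
ee_rot: [[-0.383, 0.924, 0.003], [0.924, 0.383, -0.001], [-0.002, 0.002, -1.0]]
force: [-1.6, 0.1, 7.4]
opening: 0.0109
gripper_force: 59.7
```

Call:
move_arm --moves '[[[0,0,-0.02],0,1],[[0,0,-0.06],0,1],[[0,0,-0.1],0,1],[[0,0,-0.12],0,1],[[0,0,-0.12],0,1],[[0,0,-0.12],0,1]]'

```text
time_s: 3.05
tcp_pos: [0.5221, -0.2814, 0.3192]
ee_rot: [[-0.383, 0.924, -0.001], [0.924, 0.383, 0.0], [0.0, -0.001, -1.0]]
force: [-0.0, -0.1, -1.7]
opening: 0.0109
gripper_force: 58.7
```

```bash
python3 - <<'E'
from t import *
import math
a=math.radians(17.5)
go(.5318-.022*math.cos(a),.167-.022*math.sin(a),.17,17.5)
E
```

```text
3.05 [ 0.5221 -0.2814  0.3192] shift [ 0.4124  0.1587 -0.0054] turn 0.087 yaw 22.5 q7 0.6352079660675874 F [-0.  -0.1 -1.7]
```

Call:
move_arm --moves '[[[0.02,0.008,0],0.01,1],[[0.06,0.023,0],0.02,1],[[0.1,0.038,0],0.03,1],[[0.14,0.054,0],0.04,1],[[0.18,0.069,0],0.05,1],[[0.22,0.085,0],0.06,1],[[0.26,0.1,0],0.07,1],[[0.3,0.115,0],0.08,1],[[0.34,0.131,0],0.087,1],[[0.38,0.146,0],0.087,1],[[0.4,0.154,0],0.087,1],[[0.412,0.159,0],0.087,1],[[0.412,0.159,0],0.087,1],[[0.412,0.159,0],0.087,1]]'

```text
time_s: 4.45
tcp_pos: [0.5117, 0.1585, 0.3187]
ee_rot: [[-0.3, 0.954, -0.002], [0.954, 0.3, -0.002], [-0.001, -0.002, -1.0]]
force: [0.3, -1.0, -1.8]
opening: 0.0109
gripper_force: 58.7
```

```bash
python3 - <<'E'
from t import *;from h import *
o=bot.observe();print(o["tcp_pos"],o["opening"])
s=bot.snapshot("side");S=bot.snapshot("top")
cv2.imwrite("pics/c2.png",np.vstack([cv2.resize(x["color"][:,:,::-1],None,fx=.78,fy=.78) for x in(S,s)])[:600] if 0 else np.hstack([S["color"][90:270,100:300,::-1].repeat(2,0).repeat(2,1),s["color"][130:310,150:350,::-1].repeat(2,0).repeat(2,1)]))
import pickle;pickle.dump((S,s),open("s2.pkl","wb"))
E
```

```text
[0.51174393 0.15851442 0.31865244] 0.010911735348593299
```

View pics/c2.png

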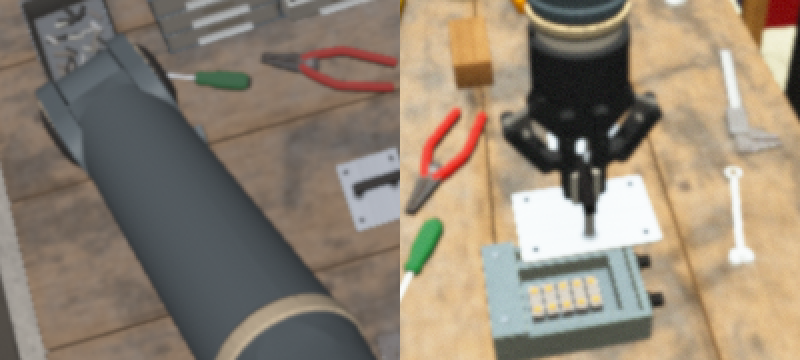

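The right half (side view) shows the cover level in the gripper at about (587,215), over the box. The top view is blocked by the arm. I'll measure cover and box from the side view's depth.

```bash
cat >>h.py <<'E'
def inbox(P,c=(.5318,.167),a=17.5):
    a=np.radians(a);d=P[:,:2]-c
    return np.c_[d@[np.cos(a),np.sin(a)],d@[-np.sin(a),np.cos(a)],P[:,2]-.028]
E
python3 - <<'E'
from h import *;import pickle
s0=pickle.load(open("s0.pkl","rb"))["side"];S,s=pickle.load(open("s2.pkl","rb"))
w=win(180,290,200,315);C=cloud(s0);ok=s0["depth"]>0
m=big(w&ok&(C[...,2]>.036)&(C[...,2]<.06));print("box side",rect(C[m]))
l=big(w&ok&(C[...,2]>.045)&(C[...,2]<.06));print("lip",rect(C[l]), inbox(C[l]).min(0),inbox(C[l]).max(0))
C=cloud(s);hsv=cv2.cvtColor(s["color"],cv2.COLOR_RGB2HSV)
m=big(win(200,290,210,262)&(hsv[...,1]<40)&(hsv[...,2]>150));P=plane(s,.130)[m];print("plate",rect(P),rect(C[m]))
A=C[m&(s["depth"]>0)];k=np.c_[A[:,:2],np.ones(len(A))];f=np.linalg.lstsq(k,A[:,2],rcond=None)[0];print("tilt",f[:2],np.median(A[:,2]))
print(inbox(rect(C[m])[0][None].repeat(1,0) if 0 else np.r_[rect(C[m])[0],0][None]))
E
```

```text
box side (array([0.5322, 0.1703]), np.float64(0.1466), np.float64(0.1104), np.float64(17.4))
lip (array([0.5866, 0.1874]), np.float64(0.1102), np.float64(0.0321), np.float64(107.1)) [ 0.04209846 -0.05223973  0.01703477] [0.07473693 0.05798261 0.02357835]
plate (array([0.5165, 0.1778]), np.float64(0.1364), np.float64(0.1013), np.float64(15.8)) (array([0.4937, 0.3097]), np.float64(0.6527), np.float64(0.1628), np.float64(97.5))
tilt [-0.20719181  0.60562969] 0.12249139220366034
[[ 0.0065741  0.1475523 -0.028    ]]
```

```bash
cat >>h.py <<'E'
def cover(s,z0,z1,c=(.532,.1685),r=.1):
    C=cloud(s);hsv=cv2.cvtColor(s["color"],cv2.COLOR_RGB2HSV)
    m=(s["depth"]>0)&(hsv[...,1]<50)&(hsv[...,2]>140)&(C[...,2]>z0)&(C[...,2]<z1)&(np.hypot(C[...,0]-c[0],C[...,1]-c[1])<r)
    m=big(cv2.morphologyEx(m.astype(np.uint8),cv2.MORPH_OPEN,np.ones((3,3))))
    A=C[m];B=inbox(A,c)
    f=np.linalg.lstsq(np.c_[B[:,:2],np.ones(len(B))],B[:,2],rcond=None)[0]
    print("plate",rect(A),"inbox min",B[:,:2].min(0).round(4),"max",B[:,:2].max(0).round(4),"centre",inbox(np.r_[rect(A)[0],0][None],c)[0,:2].round(4),"slope",f[:2].round(3),"top z mid",f[2].round(4),len(B))
E
python3 - <<'E'
from h import *;import pickle
from t import *
S,s=pickle.load(open("s2.pkl","rb"))
cover(s,.112,.145);cover(s,.122,.137)
import math
go(.532,.1685,.17,17.5)
E
```

```text
plate (array([0.5116, 0.1605]), np.float64(0.1201), np.float64(0.0816), np.float64(17.1)) inbox min [-0.082  -0.0425] max [0.0385 0.0393] centre [-0.0219 -0.0015] slope [-0.005 -0.003] top z mid 0.0946 2062
plate (array([0.4771, 0.148 ]), np.float64(0.0796), np.float64(0.043), np.float64(97.4)) inbox min [-0.0812 -0.0416] max [-0.0308  0.0367] centre [-0.0585 -0.003 ] slope [-0.001  0.001] top z mid 0.095 426
4.55 [0.512  0.1579 0.3191] shift [ 0.0041  0.0222 -0.0057] turn -0.003 yaw 17.35 q7 -0.2940974436530944 F [-0.6  0.2 -1.6]
```

Call:
move_arm --moves '[[[0.001,-0.002,0.02],0,1],[[0.001,-0.002,0.045],0,1],[[0.001,-0.002,0.06],0,1],[[0.001,-0.002,0.068],0,1],[[0.001,-0.002,0.072],0,1],[[0.001,-0.002,0.074],0,1],[[0.001,-0.002,0.074],0,1],[[0.001,-0.002,0.074],0,1]]'

```text
time_s: 5.35
tcp_pos: [0.5098, 0.1605, 0.2464]
ee_rot: [[-0.301, 0.954, 0.001], [0.954, 0.301, 0.0], [-0.0, 0.001, -1.0]]
force: [-0.1, 0.1, -1.5]
opening: 0.0107
gripper_force: 58.7
```

```bash
python3 - <<'E'
from h import *;from t import *
s=bot.snapshot("side");cover(s,.035,.065);go(.532,.1685,.17,17.5)
cv2.imwrite("pics/c3.png",cv2.resize(s["color"][200:320,170:310,::-1],None,fx=4,fy=4))
E
```

```text
plate (array([0.5276, 0.1685]), np.float64(0.1559), np.float64(0.1098), np.float64(17.1)) inbox min [-0.0823 -0.054 ] max [0.0738 0.0558] centre [-0.0042  0.0013] slope [-0.008 -0.031] top z mid 0.0208 3027
5.4 [0.5098 0.1605 0.2464] shift [ 0.0009  0.0237 -0.0783] turn 0.0 yaw 17.53 q7 -0.3636460373380649 F [-0.  -0.3 -1.8]
```

View pics/c3.png

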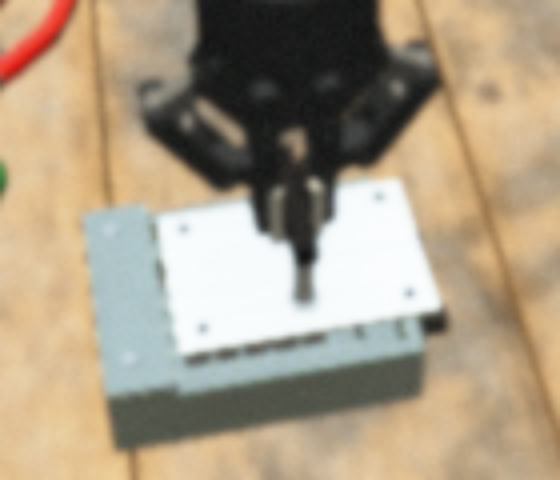

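The crop shows the cover level just above the walls, its lip-side end (160,285) just clear of the lip's free edge. Next: lower 3 mm and release.

Call:
move_arm --moves '[[[0,0,0.002],0,1],[[0,0,0.003],0,1],[[0,0,0.003],0,0.7],[[0,0,0.003],0,0.5],[[0,0,0.003],0,0.5],[[0,0,0.003],0,0.5],[[0,0,0.003],0,0.5]]'

```text
time_s: 6.1
tcp_pos: [0.5095, 0.1604, 0.2428]
ee_rot: [[-0.301, 0.954, 0.0], [0.954, 0.301, -0.0], [-0.0, 0.0, -1.0]]
force: [-0.4, -0.2, 1.0]
opening: 0.0425
gripper_force: 0.0
```

```bash
python3 - <<'E'
from h import *;from t import *
s=bot.snapshot("side");go(.532,.1685,.17,17.5)
cv2.imwrite("pics/c4.png",cv2.resize(s["color"][200:320,170:310,::-1],None,fx=4,fy=4))
E
```

```text
6.15 [0.5095 0.1604 0.2428] shift [ 0.001   0.0239 -0.0819] turn 0.001 yaw 17.53 q7 -0.36657600431449094 F [ 0.2  0.3 -0.6]
```

View pics/c4.png

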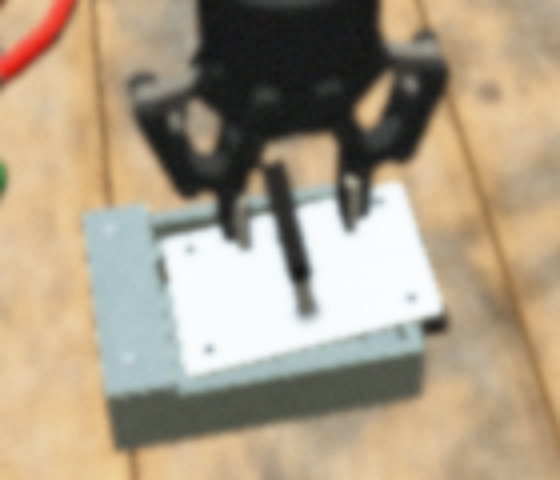

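The crop shows the lip-side end dropped into the cavity, with the other end resting on the gland-side wall and the bar at (290,230) between the open fingers. Next: narrow the fingers and push the bar towards the lip.

Call:
move_arm --moves '[[[0.001,0,0.002],0,0.72],[[0.001,0.004,0.004],0,0.72],[[0.001,0.008,0.006],0,0.72],[[0.001,0.011,0.006],0,0.72],[[0.001,0.014,0.006],0,0.72],[[0.001,0.017,0.006],0,0.72],[[0.001,0.02,0.006],0,0.72],[[0.001,0.023,0.006],0,0.72],[[0.001,0.026,0.006],0,0.72],[[0.001,0.029,0.006],0,0.72],[[0.001,0.031,0.006],0,0.72],[[0.001,0.031,0.006],0,0.72],[[0.001,0.031,0.006],0,0.72]]'

```text
time_s: 7.45
tcp_pos: [0.539, 0.1708, 0.2369]
ee_rot: [[-0.301, 0.954, 0.001], [0.954, 0.301, 0.0], [0.0, 0.001, -1.0]]
force: [0.5, -0.8, -0.1]
opening: 0.0238
gripper_force: 0.0
```

```bash
python3 - <<'E'
from h import *;from t import *
s=bot.snapshot("side");go(.532,.1685,.17,17.5)
cv2.imwrite("pics/c5.png",cv2.resize(s["color"][200:320,170:310,::-1],None,fx=4,fy=4))
E
```

```text
7.5 [0.539  0.1708 0.2369] shift [-0.0001 -0.0072 -0.0878] turn 0.001 yaw 17.54 q7 -0.3667797346332526 F [ 0.   0.4 -0.4]
```

View pics/c5.png

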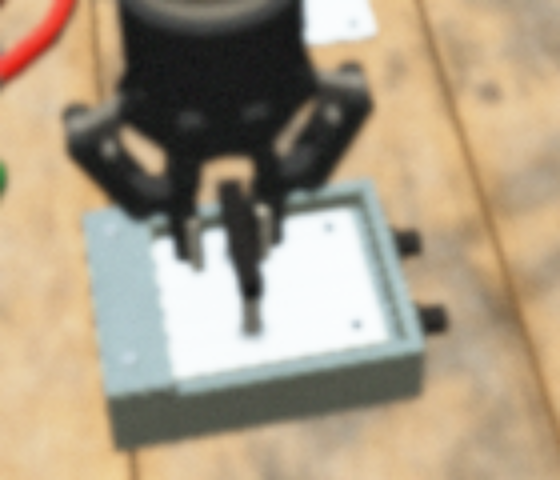

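The crop shows the cover inside the walls with its left end under the lip and an even gap on the gland side (about (395,270)). Next: clear the bar, lift away and check.

Call:
move_arm --moves '[[[0,-0.004,0],0,0.5],[[0,-0.004,0],0,0.5],[[0,-0.004,-0.02],0,0.5],[[0,-0.004,-0.06],0,0.5],[[0,-0.004,-0.1],0,0.5],[[0,-0.004,-0.13],0,0.5],[[0,-0.004,-0.13],0,0.5],[[0,-0.004,-0.13],0,0.5]]'

```text
time_s: 8.3
tcp_pos: [0.5348, 0.1693, 0.3672]
ee_rot: [[-0.301, 0.954, 0.001], [0.954, 0.301, -0.0], [-0.0, 0.001, -1.0]]
force: [0.4, 0.7, -1.4]
opening: 0.043
gripper_force: 0.0
```

```bash
python3 - <<'E'
from h import *;from t import *
s=bot.snapshot("side");cover(s,.024,.043,r=.09)
C=cloud(s);v=cv2.cvtColor(s["color"],cv2.COLOR_RGB2HSV)[...,2]
b=big((s["depth"]>0)&(v<70)&(C[...,2]>.06)&(C[...,2]<.095)&(np.hypot(C[...,0]-.532,C[...,1]-.1685)<.07))
B=inbox(C[b],(.532,.1685));print("bar",rect(C[b]),inbox(np.r_[rect(C[b])[0],0][None],(.532,.1685)),"top z",np.percentile(B[:,2],[50,95]),b.sum())
go(.532,.1685,.17,17.5)
cv2.imwrite("pics/c6.png",cv2.resize(s["color"][200:320,170:310,::-1],None,fx=4,fy=4))
E
```

```text
plate (array([0.5152, 0.1643]), np.float64(0.1174), np.float64(0.109), np.float64(17.5)) inbox min [-0.076  -0.0534] max [0.0414 0.0556] centre [-0.0173  0.001 ] slope [-0.016  0.022] top z mid 0.0058 2261
bar (array([0.5336, 0.1729]), np.float64(0.059), np.float64(0.0111), np.float64(109.1)) [[ 0.00284905  0.00371523 -0.028     ]] top z [0.05186276 0.05397137] 134
8.35 [0.5345 0.1691 0.366 ] shift [ 0.0002 -0.0025  0.0413] turn 0.0 yaw 17.52 q7 -0.2698705033843686 F [-0.8  0.   0.5]
```

View pics/c6.png

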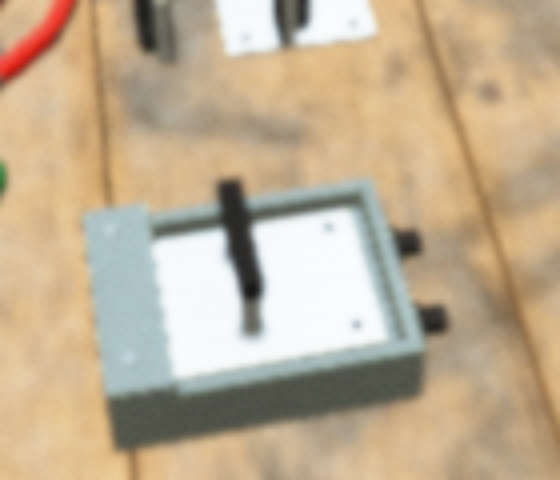

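The crop shows the cover seated level inside the walls with its left end under the lip. The bar is centred within 4 mm, its top is 52 mm above the seat as expected, and the gripper is clear.

```bash
python3 -c "
from plant import bot
print(bot.finish_job())"
```

```text
the job is handed in; nothing more can be done
None
```

I handed the job in with the longer cover seated level in the box, one end under the lip and within about 4 mm of centre; the gripper was clear and I never touched the shorter cover. The hand-in gave no verdict.

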